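Shake the stuck castings out of the mould into the tilt-out bin

ROBOT

A 6-joint arm with a two-finger parallel gripper is mounted at the origin on the work surface. World frame = base frame: x ahead of the robot, y to its left, z up, the work surface at z = 0. Lengths are in m, angles in rad, forces in N, time in s.
With the tool pointing down it reaches from about 0.35 to 0.975 m from the base axis. Payload 4.9 kg.
Tool frame: the origin (TCP) lies on the mounting face of the last link; the fingertips stand 173 mm ahead of it and the grasp point (between the pads) lies 155 mm ahead of it; z points along the fingers, y is the line along which they close (so a half turn about z gives the same grasp; the last joint's range is limited). The gripper opens to 85 mm and grips with 20 to 120 N. Pads are 22 mm wide; open, the fingers measure 114 mm over their backs; the gripper's body (76 mm by 85 mm) begins 54 mm behind the grasp point. The pads swing forward as they close: fully open they stand 13 mm farther back than shut.
Start: joints at [1.135, 0.053, 1.613, -0, 1.476, -0.119], TCP at [0.195, 0.594, 0.405] pointing down, gripper open.
Joint ranges: [-3.01, 3.01], [-1.01, 2.22], [0.06, 2.58], [-1.02, 4.17], [0.09, 2.62], [-3.14, 3.14]. Speed limits (rad/s): [2.57, 2.57, 3.14, 3.14, 3.14, 3.14].

INTERFACE

Orientations are given as a rotation vector (axis times angle).
In Python, from station import monitor, eyes, finish_job gives the robot as it stands. The module is installed in compiled form; this text tells all that it offers.
- The arm moves only by the tool step_arm, never from a script. Its argument "commands" is a list of rows, each a list of 3 entries, a list of its own where there are three numbers: the opening in per cent of the stroke, from 0 (shut) to 100 (fully open), then the shift along the tool's x, y, z in mm, then the turn about the tool's z in degrees. In form: [[hand, [x, y, z], yaw], ...]. A call has 1 to 12 rows; each row is the pose to reach, as a shift and turn from the pose commanded when the call began, along the tool's axes at that moment; what a row does not reach only later rows make up. A row lasts 1/8 s, in which the tool goes at most 62.5 mm and 10.7 degrees, less where a joint would pass 70% of its speed; a pose out of reach is approached as far as the arm can. A call with a gripper value outside its range is refused whole. The fingers move at their own pace and stop on an object; "squeeze" is the grip in N (left out, the last holds). Time passes only in rows, so rows that repeat a pose let the fingers close. It gives the time, the measured TCP pose, the force, the opening and the grip force at its end, in the units of the state.
- monitor.get_obs(): the state, without advancing time (a new reading comes with each control period).
- eyes.get_image(name): name is "scene" or "top" or "wrist"; returns the picture (480x640x3 uint8, red, green, blue); there is no depth.
- eyes.camera_info(name): a dict with "camera_matrix" (3x3 intrinsics, pixels), "extrinsics" (4x4, takes a point from camera to world coordinates). Camera axes: x right, y down, z forward; pixel columns grow to the right and rows downward; lengths in m; the calibration is good to about 2 mm. The wrist camera is an equidistant fisheye: a pixel r from the principal point sees the ray r / f radians off the axis. A picture is of the moment at which its call begins: read the wrist's pose just before it. camera_info takes no time and is no camera call; for the wrist camera it gives the pose at the moment of the call.
- finish_job(): hands the job in; it is judged then, once.
The state is a dict: "t": time; "q": joint angles; "dq": joint speeds; "effort": joint torques, N m; "tool_pos": TCP position; "tool_rot": TCP orientation; "contact_force": force on the tool from outside, world axes, zero at the start; "wrist_torque": the same for the moment, N m; "opening": finger opening in m; "grip_force": force on a finger pad.
Only numpy, scipy, OpenCV 4.12 (cv2) and the standard library are available. Lean on these libraries where they do the work, as an engineer would, in place of code of your own. Each camera call takes 0.05 s, during which the arm holds its last target. There are 200 camera calls.

TASK

Pull the tilt-out bin fully open by the grip tab on its door, then gently lift the aluminium mould cup that stands mouth-down and hold it, still mouth-down, over the open bin: shake it up and down there until it gets no lighter, so that all three stuck castings have dropped into the bin. Then stand the empty mould mouth-down in the middle of the cork mat, let go of it and push the bin up and back until fully shut, leaving the other things on the table where they are.

Things in the scene. Friction and masses are not known exactly. Their poses are not given: they have to be found in the camera images.
- hopper (a joint): angle of the tilt-out bin's bottom-hinged door, rad: 0 = fully shut (a stop), 0.75 = fully open (a stop); its top comes towards the robot, the bin behind it tilting out with it. The hinge is stiff: the door stays wherever it is left, and moving it takes 3 to 10 N at the tab, along its arc (push up and back to shut). Starts shut or a little ajar
- bin_handle (a point): middle of the upper edge of the grip tab, an upright board that stands 36 mm above the middle of the bin door: 110 mm wide (point y), 12 mm thick (point x), this point 202 mm above the hinge line in the door's frame and 6 mm in front of it; moves with the door. Shut, it is 214 mm above the table and 39 mm above the housing's flat top, so it can be hooked from behind or pinched from above
- bin: fixed plywood housing of the bin: 200 mm wide, 125 mm deep, 175 mm high, open in front; the door (198 mm wide, 165 mm high, 10 mm thick) covers its front. Origin on the table under the middle of its front, x axis level from the door into the housing (away from the robot)
- bin_hinge (a point): middle of the door's hinge line, fixed, 12 mm above the table in the front plane of the housing; the hinge runs along its y axis, its x axis points level into the housing
- bin_mouth (a point): middle of the open top of the tilting bin: in the door's frame 45 mm behind and 140 mm above the hinge; moves with the door. Fully open it lies 62 mm in front of the hinge line, 145 mm above the table; the opening seen from above is about 100 mm front to back and 166 mm wide, between the door's upper edge (133 mm up; tab to 158 mm) and the bin's back edge (158 mm up)
- bin_inside (a point): middle of the inside of the tilting bin, whose hold is 92 mm deep (point x), 166 mm wide (point y) and 108 mm high (point z, floor 54 mm below this point); moves with the door
- mould_center (a point): centre of the aluminium mould cup to be emptied, a square-cornered box standing MOUTH-DOWN (closed base up): 55 mm (point x) x 50 mm (point y), 92 mm high, this point 46 mm above the mouth, point z up to the base; a rim 67 x 62 mm, 4 mm thick, runs round the mouth. 0.45 kg heavier when full than empty (empty about 0.3 kg). Rigid walls; hold it by two opposite walls from above, 20 to 25 mm above this point
- mould: the same mould cup, origin in the middle of its mouth. Its three castings are pinched by inner spring tongues at 1.25 to 2.1 times their weight: gentle carrying keeps them in; brisk up-and-down shaking (strokes of 30 to 50 mm, peak acceleration 8 to 15 m/s2) works them out bit by bit over several strokes, one by one or together, and each then falls free out of the mouth
- cast0_center (a point): centre of casting 0: a dull grey cast-tin block, 42 x 40 x 24 mm, 180 g, nearest the mouth, z axis its 24 mm side; hidden in the mould at the start
- cast1_center (a point): centre of casting 1: a dull grey cast-tin block, 36 x 40 x 24 mm, 150 g, in the middle, z axis its 24 mm side; hidden in the mould at the start
- cast2_center (a point): centre of casting 2: a dull grey cast-tin block, 30 x 40 x 24 mm, 120 g, deepest in the mould, z axis its 24 mm side; hidden in the mould at the start
- mat_top (a point): centre of the upper face of the cork drying mat, 130 x 130 mm and 6 mm thick (top 6 mm above the table), fixed to the table
- spare_mould: a second mould cup of the same make, standing mouth-UP and empty, 55 x 50 x 92 mm; a bystander, origin under its base
- beaker: small glass beaker, 72 mm across, 85 mm high; bystander, origin under its base
- tealight0: tealight in an aluminium cup, 38 mm across, 16 mm high; bystander, origin under its base
- tealight1: another tealight of the same size; bystander
- matchbox: matchbox, 53 x 36 x 15 mm; bystander, origin under it
- stick: flat wooden stirring stick, 200 x 22 x 8 mm, lying along its x axis; bystander, origin under its middle
- spoon: spoon lying on the table along its x axis, about 160 mm long; bystander
Not all that is in view belongs to the job. What is shaped like the bin but orange is not meant. Leave any turquoise look-alike of the mould alone.

How it is judged:
On the way, in this order (a step that is already met when the one before it is completed fails the run):
1. the bin is fully open (value of joint hopper above 0.65 rad), for 0.2 s.
2. the mould is held over the open bin (horizontal distance between mould_center and bin_mouth below 0.07 m and height (world z) of mould_center above 0.17 m and value of joint hopper above 0.65 rad), for 0.1 s.
3. all three castings lie in the open bin while the mould is still above it (all of step 2 and x of cast0_center in the frame of bin_inside between -0.052 and 0.056 m and y of cast0_center in the frame of bin_inside between -0.095 and 0.095 m and z of cast0_center in the frame of bin_inside between -0.065 and 0.065 m and x of cast1_center in the frame of bin_inside between -0.052 and 0.056 m and y of cast1_center in the frame of bin_inside between -0.095 and 0.095 m and z of cast1_center in the frame of bin_inside between -0.065 and 0.065 m and x of cast2_center in the frame of bin_inside between -0.052 and 0.056 m and y of cast2_center in the frame of bin_inside between -0.095 and 0.095 m and z of cast2_center in the frame of bin_inside between -0.065 and 0.065 m), for 0.2 s.
4. the mould stands mouth-down on the cork mat, released, the bin still open (horizontal distance between mould_center and mat_top below 0.035 m and z of mould_center in the frame of mat_top between 0.04 and 0.052 m and angle between mould_center's own z axis and vertical below 0.1 rad and contact force between the fingers and mould below 0.05 N and value of joint hopper above 0.65 rad), for 0.2 s.
5. the bin is pushed shut (value of joint hopper below 0.05 rad), for 0.2 s.
At the end, for the whole second after the job is handed in: The bin door is shut to within 0.05 rad, all three castings lie inside the tilting bin, and the mould stands mouth-down and at rest on the cork mat, its centre within 35 mm of the mat's centre and tilted less than 0.1 rad, released (value of joint hopper below 0.05 rad and x of cast0_center in the frame of bin_inside between -0.052 and 0.056 m and y of cast0_center in the frame of bin_inside between -0.095 and 0.095 m and z of cast0_center in the frame of bin_inside between -0.065 and 0.065 m and x of cast1_center in the frame of bin_inside between -0.052 and 0.056 m and y of cast1_center in the frame of bin_inside between -0.095 and 0.095 m and z of cast1_center in the frame of bin_inside between -0.065 and 0.065 m and x of cast2_center in the frame of bin_inside between -0.052 and 0.056 m and y of cast2_center in the frame of bin_inside between -0.095 and 0.095 m and z of cast2_center in the frame of bin_inside between -0.065 and 0.065 m and horizontal distance between mould_center and mat_top below 0.035 m and z of mould_center in the frame of mat_top between 0.04 and 0.052 m and angle between mould_center's own z axis and vertical below 0.1 rad and contact force between the fingers and mould below 0.05 N and linear speed of mould below 0.02 m/s); the robot touches nothing.
It fails at once if a bystander is moved by more than 30 mm (distance of any of spare_mould, beaker, tealight0, tealight1, matchbox, stick, spoon from where it was at the start of the episode above 0.03 m).
It fails at once if a bystander is knocked over (angle between any of spare_mould, beaker, tealight0, tealight1, matchbox, stick, spoon's own z axis and vertical above 0.5 rad).
It also fails if it takes over 72 s, if anything falls off the work surface, if the arm or the gripper's body presses on something with over 40 N, if the wrist force passes 120 N, or if a joint passes its speed limit or range.

## Working session

There is one attempt and no reset: what is moved stays moved. The work goes in short steps, Python scripts to look and compute and a tool call to move; the robot and the scene stay as the last step left them, time stands still between calls to the robot, and variables do not carry over. Pictures are saved under pics/ and viewed, at most 10 in all, crops included, and the job is handed in when it is done.

Besides the shell and the picture viewer there is one more tool, called after ">>>" in YAML: its name, and indented under it one key for each argument. step_arm: Moves the arm, as the interface text tells. Its arguments: {"type":"object","properties":{"commands":{"type":"array"},"squeeze":{"type":"number"}},"required":["commands"]}

```bash
mkdir -p pics
python3 - <<'E'
from station import monitor, eyes
import cv2,numpy as np
np.set_printoptions(precision=4,suppress=True)
for n in ("scene","top"):
    im=eyes.get_image(n); cv2.imwrite(f"pics/{n}0.png",im[:,:,::-1])
    i=eyes.camera_info(n); print(n,np.array(i["camera_matrix"]),np.array(i["extrinsics"]))
o=monitor.get_obs(); print(o)
E
```

```text
scene [[496.8604   0.     321.0878]
 [  0.     496.8604 239.3266]
 [  0.       0.       1.    ]] [[ 0.6458  0.6133 -0.4547  0.9024]
 [ 0.7634 -0.5078  0.3993 -0.4057]
 [ 0.014  -0.605  -0.7961  0.9673]
 [ 0.      0.      0.      1.    ]]
top [[588.3367   0.     319.14  ]
 [  0.     588.3367 240.768 ]
 [  0.       0.       1.    ]] [[-0.0125 -0.9881  0.153   0.1869]
 [-0.9998  0.0146  0.0129  0.0139]
 [-0.015  -0.1528 -0.9881  1.6781]
 [ 0.      0.      0.      1.    ]]
{'t': 0.1, 'q': array([ 1.135 ,  0.0533,  1.6142, -0.    ,  1.476 , -0.119 ]), 'dq': array([-0.0006, -0.0009, -0.0004, -0.0002,  0.0009,  0.0004]), 'effort': array([  0.0003, -39.49  , -37.1365,  -0.0002,   0.0039,   0.    ]), 'tool_pos': array([0.1946, 0.5937, 0.4036]), 'tool_rot': array([-0.4954, -3.1018,  0.0027]), 'contact_force': array([-0.1448,  0.8678, -0.7752]), 'wrist_torque': array([ 0.0484,  0.0544, -0.0009]), 'grip_force': 0.0, 'opening': 0.08528098183666154}
```

View pics/scene0.png

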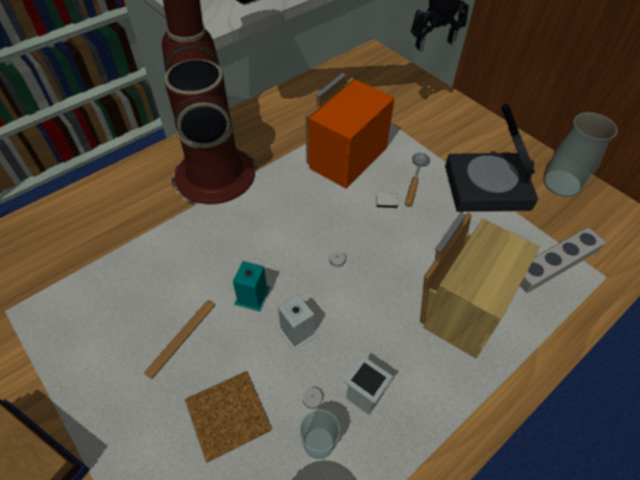

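View pics/top0.png

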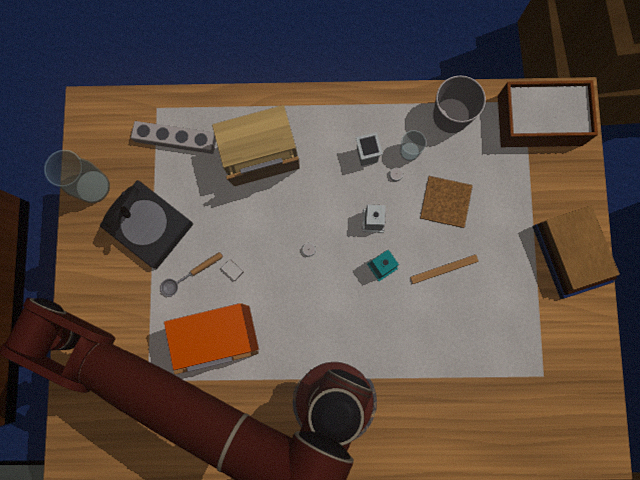

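The scene view shows the plywood bin at about (480,285) and the grey mould at (297,320). The top view has the bin at (257,145), the mould at (375,217), the mat at (446,202) and the turquoise look-alike at (384,265). I'll zoom in for the corners.

Run:
```python
import cv2,numpy as np
t=cv2.imread("pics/top0.png"); s=cv2.imread("pics/scene0.png")
r=lambda im,x,y,w,h,k: cv2.resize(im[y:y+h,x:x+w],None,fx=k,fy=k,interpolation=cv2.INTER_CUBIC)
A=r(t,205,95,100,100,4); B=r(t,350,190,50,50,8)[:300]
C=r(s,410,205,133,150,3)[:450,:400]; D=r(s,270,285,50,66,6)[:,:300]
can=np.zeros((600,800,3),np.uint8)
can[:400,:400]=A; can[:300,400:]=r(t,350,193,50,38,8)[:300,:400]
can[400:,:200]=0
can[300:,400:]=r(s,415,208,133,100,3)[:300,:399].copy() if 0 else cv2.resize(s[205:355,410:545],(400,300),interpolation=cv2.INTER_CUBIC)
can[400:,:300]=cv2.resize(s[290:350,270:325],(300,200),interpolation=cv2.INTER_CUBIC)
cv2.imwrite("pics/crop1.png",can)
# mat contour
h=cv2.cvtColor(t,cv2.COLOR_BGR2HSV); m=cv2.inRange(h,(5,80,60),(25,255,255)); m[:170]=0;m[235:]=0;m[:,:410]=0;m[:,485:]=0
c=max(cv2.findContours(m,0,2)[0],key=cv2.contourArea); print(cv2.minAreaRect(c))
```

```text
((445.923095703125, 201.3845977783203), (45.10670852661133, 43.930015563964844), 11.309932708740234)
```

View pics/crop1.png

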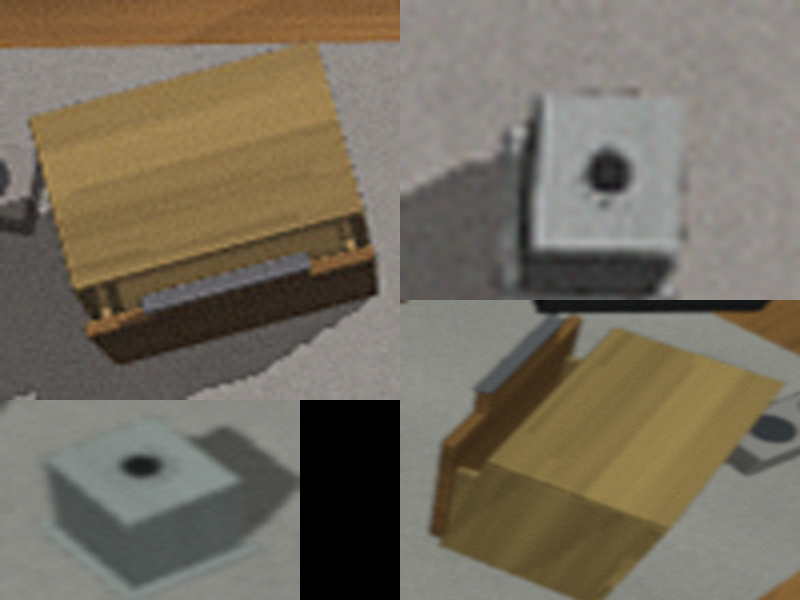

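The crop shows the housing's top corners at top-view pixels (212.5,124.5), (283.8,105), (295.5,148) and (224.5,167.5). The grey tab runs from (241,170) to (282,160). The mould's top corners are (367.5,204.6), (385.6,205.1), (384.4,224) and (366.3,223.6).

```bash
cat > h.py <<'E'
import numpy as np
from station import eyes,monitor
from scipy.spatial.transform import Rotation as R
np.set_printoptions(precision=4,suppress=True)
def ray(n,p,z,info=None):
    i=info or eyes.camera_info(n);K=np.array(i["camera_matrix"]);E=np.array(i["extrinsics"])
    d=E[:3,:3]@np.linalg.inv(K)@np.array([p[0],p[1],1.]);o=E[:3,3]
    return o+d*(z-o[2])/d[2]
def tool(p,yawdeg_rel=0):
    """shift in tool axes (mm) from the current tool pose to world point p for the TCP"""
    o=monitor.get_obs();M=R.from_rotvec(o["tool_rot"]).as_matrix()
    return M.T@(np.array(p)-o["tool_pos"])*1e3, M
E
python3 - <<'E'
from h import *
H=[ray("top",p,.175) for p in [(212.5,124.5),(283.75,105),(295.5,148),(224.5,167.5)]]
for a in H: print("housing",a)
f=H[2]-H[3]; print("width",np.linalg.norm(f),np.linalg.norm(H[0]-H[3]),"front mid",(H[2]+H[3])/2, "back mid",(H[0]+H[1])/2, "ang front deg",np.degrees(np.arctan2(f[1],f[0])))
for p in [(241.2,170.7),(282,160.5),(241,171.5),(282.5,160)]: print("tab",ray("top",p,.21))
M=[ray("top",p,.092) for p in [(367.5,204.6),(385.6,205.1),(384.4,224),(366.3,223.6)]]
c=sum(M)/4; print("mould",c,[np.linalg.norm(M[i]-M[i-1]) for i in range(4)])
e=M[0]-M[3]; e2=M[0]-M[1];print("x-dir deg",np.degrees(np.arctan2(e[1],e[0])),np.degrees(np.arctan2(e2[1],e2[0])))
S=[ray("scene",p,.092) for p in [(270+48/300*55,290+62*.3),(270+150*55/300,290+20*.3),(270+240*55/300,290+82*.3),(270+128*55/300,290+125*.3)]]
print("mould scene",sum(S)/4);[print(a) for a in S]
f=lambda x,y:(410+(x-400)*135/400,205+(y-300)*.5)
Sc=[ray("scene",f(*p),.175) for p in [(618,330),(783,382),(668,527),(490,463)]]
for a in Sc: print("hs",a)
for p in [(475,390),(552,318),(487,393),(566,318)]: print("tabscene",ray("scene",f(*p),.212))
print("mat",ray("top",(445.9,201.4),.006))
_,m=tool([0,0,0]);print(m, monitor.get_obs()["t"])
for n,p in dict(spare=(370,150),beaker=(413,146),tl0=(396,175),tl1=(308,251),turq=(384,265)).items(): print(n,ray("top",p,.05))
E
```

```text
housing [0.7385 0.3148 0.175 ]
housing [0.7897 0.1239 0.175 ]
housing [0.6695 0.0931 0.175 ]
housing [0.6193 0.2812 0.175 ]
width 0.19468268846240863 0.12388839500497427 front mid [0.6444 0.1872 0.175 ] back mid [0.7641 0.2194 0.175 ] ang front deg -75.0551653819326
tab [0.6    0.2317 0.21  ]
tab [0.6254 0.1264 0.21  ]
tab [0.5978 0.2322 0.21  ]
tab [0.6267 0.1251 0.21  ]
mould [ 0.5036 -0.1222  0.092 ] [np.float64(0.0532665162503778), np.float64(0.0497141700601275), np.float64(0.052968183569285086), np.float64(0.04946504803845119)]
x-dir deg -4.966432078995731 87.4778584687101
mould scene [ 0.5083 -0.1218  0.092 ]
[ 0.4813 -0.144   0.092 ]
[ 0.4824 -0.0972  0.092 ]
[ 0.5367 -0.0986  0.092 ]
[ 0.5328 -0.1475  0.092 ]
hs [0.6266 0.2842 0.175 ]
hs [0.7407 0.3167 0.175 ]
hs [0.7918 0.1246 0.175 ]
hs [0.6774 0.0923 0.175 ]
tabscene [0.6277 0.1228 0.212 ]
tabscene [0.6011 0.2299 0.212 ]
tabscene [0.635  0.1261 0.212 ]
tabscene [0.6071 0.2372 0.212 ]
mat [ 0.5557 -0.3329  0.006 ]
[[-0.9502  0.3115 -0.0008]
 [ 0.3115  0.9502 -0.0016]
 [ 0.0002 -0.0018 -1.    ]] 0.1
spare [ 0.7    -0.1139  0.05  ]
beaker [ 0.7097 -0.2372  0.05  ]
tl0 [ 0.625  -0.1858  0.05  ]
tl1 [0.4105 0.0666 0.05  ]
turq [ 0.3682 -0.1442  0.05  ]
```

>>> step_arm:
  commands:
    - [0, [0, 0, -55], 0]
    - [0, [-557, -244, -55], -33]
    - [0, [-557, -244, -55], -33]
    - [0, [-557, -244, -55], -33]
    - [0, [-557, -244, -55], -33]
    - [0, [-557, -244, -55], -33]
    - [0, [-557, -244, -55], -33]
    - [0, [-557, -244, -55], -33]
    - [0, [-557, -244, -55], -33]
    - [0, [-557, -244, -55], -33]
    - [0, [-557, -244, -55], -33]
    - [0, [-557, -244, -55], -33]

```text
t: 1.6
tool_pos: [0.6501, 0.1854, 0.458]
tool_rot: [0.398, -3.114, 0.001]
contact_force: [-0.7, 0.7, -0.5]
opening: 0.0
grip_force: 0.0
```

```bash
cat >> h.py <<'E'
def wray(p,z,i):
    K=np.array(i["camera_matrix"]);E=np.array(i["extrinsics"])
    v=np.array([p[0]-K[0,2],p[1]-K[1,2]]);r=np.hypot(*v);th=r/K[0,0]
    d=E[:3,:3]@np.array([*(np.sin(th)*v/max(r,1e-9)),np.cos(th)]);o=E[:3,3]
    return o+d*(z-o[2])/d[2]
E
python3 - <<'E'
from h import *
import cv2,pickle
i=eyes.camera_info("wrist");im=eyes.get_image("wrist")
cv2.imwrite("pics/w1.png",im[:,:,::-1]);pickle.dump(i,open("w1.pkl","wb"))
print(i, monitor.get_obs()["tool_pos"])
E
```

```text
{'camera_matrix': array([[371.6483,   0.    , 326.4087],
       [  0.    , 371.6483, 238.4851],
       [  0.    ,   0.    ,   1.    ]]), 'extrinsics': array([[-0.2518,  0.9188,  0.304 ,  0.5704],
       [ 0.9678,  0.239 ,  0.0793,  0.1651],
       [ 0.0002,  0.3141, -0.9494,  0.4274],
       [ 0.    ,  0.    ,  0.    ,  1.    ]])} [0.6489 0.187  0.4583]
```

View pics/w1.png

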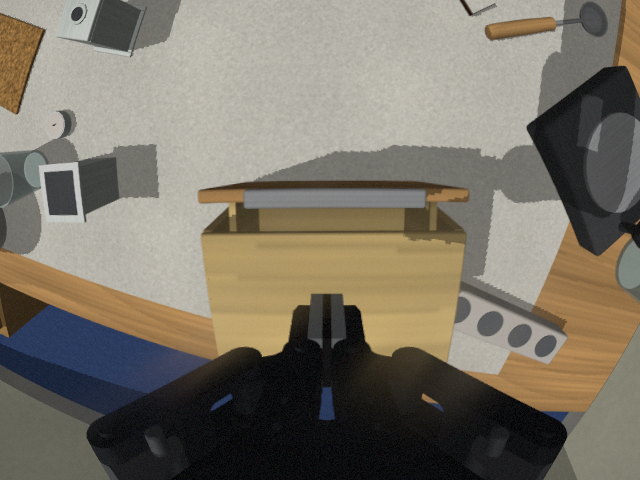

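The wrist view shows the tab from (243,190) to (426,207) and the housing's front edge from (203,234) to (465,233). The closed fingertips are at (327,300), behind the tab.

Run:
```python
from h import *
import pickle; i=pickle.load(open("w1.pkl","rb"))
for n,p,z in [("hL",(203,234),.175),("hR",(465,233),.175),("tabtopfront L",(245,189.5),.211),("R",(424,189.5),.211)]: print(n,wray(p,z,i))
a,b=wray((203,234),.175,i),wray((465,233),.175,i);m=(a+b)/2;f=b-a;print(np.linalg.norm(f),m,np.degrees(np.arctan2(f[1],f[0]))-90)
u=np.array([np.cos(np.radians(15)),np.sin(np.radians(15)),0]);H=np.array([.645,.188,0])
for v in (189.5,193,200,207): print(v,[(wray((335,v),z,i)-H)@u for z in (.2,.21)])
```

```text
hL [0.6709 0.0969 0.175 ]
hR [0.621  0.2853 0.175 ]
tabtopfront L [0.622  0.1281 0.211 ]
R [0.5947 0.2324 0.211 ]
0.19482685914782433 [0.6459 0.1911 0.175 ] 14.82403753316028
189.5 [np.float64(-0.03472512239539161), np.float64(-0.03662634336706636)]
193 [np.float64(-0.03250136671906209), np.float64(-0.034500357667818775)]
200 [np.float64(-0.028028251295288686), np.float64(-0.03022390791065718)]
207 [np.float64(-0.023517990947932926), np.float64(-0.025911946349219613)]
```

>>> step_arm:
  commands:
    - [0, [0, 0, 45], 0]
    - [0, [0, 0, 88], 0]
    - [0, [10, 0, 88], 0]
    - [0, [20, 0, 88], 0]
    - [0, [32, 0, 89], 0]
    - [0, [47, 0, 92], 0]
    - [0, [64, 0, 99], 0]
    - [0, [82, 0, 106], 0]
    - [0, [94, 0, 114], 0]
    - [0, [106, 0, 122], 0]
    - [0, [114, 0, 128], 0]
    - [0, [119, 0, 133], 0]

```text
t: 3.15
tool_pos: [0.5324, 0.1578, 0.3263]
tool_rot: [0.406, -3.114, 0.0]
contact_force: [0.2, -0.2, 2.7]
opening: -0.0
grip_force: 1.1
```

>>> step_arm:
  commands:
    - [0, [4, 0, 3], 0]
    - [0, [8, 0, 6], 0]
    - [0, [8, 0, 6], 0]

```text
t: 3.52
tool_pos: [0.5273, 0.1564, 0.3237]
tool_rot: [-0.404, 3.104, 0.002]
contact_force: [9.5, 2.4, 4.1]
opening: -0.0
grip_force: 5.0
```

Run:
```python
from h import *
import cv2,pickle
i=eyes.camera_info("wrist");im=eyes.get_image("wrist");s=eyes.get_image("scene")
pickle.dump(i,open("w2.pkl","wb"))
can=np.zeros((600,640,3),np.uint8);can[:360]=im[:360];can[360:,:320]=cv2.resize(s[190:370,340:580],(320,240))
cv2.imwrite("pics/w2.png",can[:,:,::-1])
o=monitor.get_obs();print(o["tool_pos"],o["contact_force"])
```

```text
[0.5274 0.1565 0.3237] [8.4312 2.8284 4.2316]
```

View pics/w2.png

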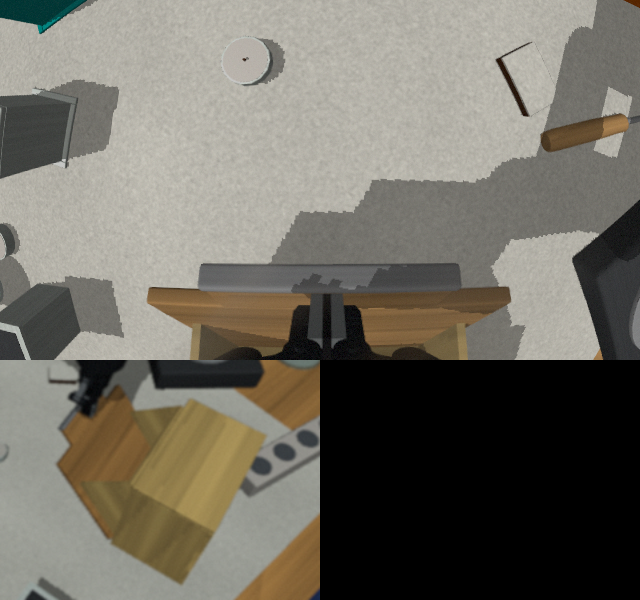

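Measured tip position gives a door angle of about 0.75, so the bin is open. Next I'll back off and go to the mould.

>>> step_arm:
  commands:
    - [0, [-12, 0, -10], 0]
    - [0, [-12, 0, -60], 0]
    - [30, [-12, 0, -90], 0]
    - [100, [93, -264, -90], 18]
    - [100, [93, -264, -90], 18]
    - [100, [93, -264, -90], 18]
    - [100, [93, -264, -90], 18]
    - [100, [93, -264, -90], 18]
    - [100, [93, -264, -90], 18]
    - [100, [93, -264, -90], 18]

```text
t: 4.88
tool_pos: [0.5031, -0.1227, 0.4101]
tool_rot: [-0.086, -3.139, -0.002]
contact_force: [0.4, 0.8, -0.0]
opening: 0.0855
grip_force: 0.0
```

Run:
```python
from h import *
import cv2,pickle
o=monitor.get_obs();print(o["tool_pos"],o["tool_rot"],o["contact_force"])
i=eyes.camera_info("wrist");im=eyes.get_image("wrist")
pickle.dump(i,open("w3.pkl","wb"))
cv2.imwrite("pics/w3.png",im[:,:,::-1])
s=eyes.get_image("scene");cv2.imwrite("pics/s3.png",s[:,:,::-1])
```

```text
[ 0.5031 -0.1227  0.4101] [-0.0862 -3.1388 -0.0017] [ 0.4186  0.7829 -0.0396]
```

View pics/w3.png

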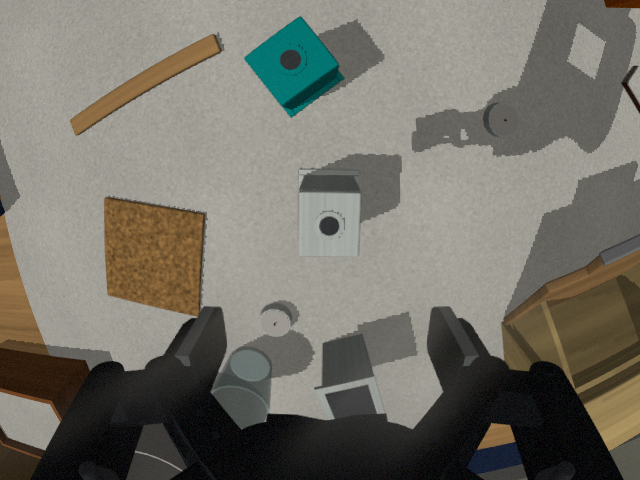

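The wrist view shows the mould's top face from (299,192) to (360,256), almost square with the gripper. The mat's corners are (105,197), (206,213), (198,315) and (108,294), and the bin is open at the right.

Run:
```python
from h import *
import pickle; i=pickle.load(open("w3.pkl","rb"))
C=[wray(p,.092,i) for p in [(299,192),(360,192),(360,256),(299,256)]]
print(sum(C)/4,[np.linalg.norm(C[k]-C[k-1]) for k in range(4)])
for a,b in ((0,1),(3,2),(0,3),(1,2)):
    e=C[b]-C[a];print(np.degrees(np.arctan2(e[1],e[0])))
M=[wray(p,.006,i) for p in [(105,197),(206,213),(198,315),(108,294)]];print("mat",sum(M)/4,M)
o=monitor.get_obs();R_=R.from_rotvec(o["tool_rot"]).as_matrix();print(R_)
c=sum(C)/4;print(tool([c[0],c[1],.223])[0],"mat",tool([*(sum(M)/4)[:2],.3])[0])
```

```text
[ 0.5046 -0.1197  0.092 ] [np.float64(0.05390840555264791), np.float64(0.048089147732461666), np.float64(0.05397688551814331), np.float64(0.05066523741180883)]
86.89766469705056
86.82606190844561
-4.356073748307575
-1.6197732528879139
mat [ 0.5564 -0.3305  0.006 ] [array([ 0.4797, -0.3781,  0.006 ]), array([ 0.5086, -0.2517,  0.006 ]), array([ 0.6331, -0.2842,  0.006 ]), array([ 0.604, -0.408,  0.006])]
[[-0.9986  0.0534 -0.0009]
 [ 0.0534  0.9986  0.0006]
 [ 0.0009  0.0006 -1.    ]]
[ -1.4544   2.3527 187.3868] mat [ -64.355  -205.3707  110.2147]
```

>>> step_arm:
  commands:
    - [100, [-1, 2, 60], 0]
    - [100, [-1, 2, 120], 0]
    - [100, [-1, 2, 170], 0]
    - [100, [-1, 2, 190], 0]
    - [100, [-1, 2, 190], 0]
    - [40, [-1, 2, 190], 0]
    - [40, [-1, 2, 190], 0]
    - [40, [-1, 2, 190], 0]
    - [40, [-1, 2, 190], 0]
    - [40, [-1, 2, 190], 0]
  squeeze: 80

```text
t: 6.22
tool_pos: [0.505, -0.1211, 0.2229]
tool_rot: [0.086, 3.137, -0.0]
contact_force: [0.1, 2.9, 5.6]
opening: 0.0492
grip_force: 84.3
```

>>> step_arm:
  commands:
    - [0, [0, 0, -2], 0]
    - [0, [0, 0, -6], 0]
    - [0, [0, 0, -12], 0]
    - [0, [0, 0, -20], 0]
    - [0, [0, 0, -30], 0]
    - [0, [0, 0, -42], 0]
    - [0, [0, 0, -56], 0]
    - [0, [0, 0, -70], 0]
    - [0, [0, 0, -84], 0]
    - [0, [0, 0, -96], 0]
    - [0, [0, 0, -104], 0]
    - [0, [0, 0, -108], 0]

```text
t: 7.72
tool_pos: [0.5041, -0.1212, 0.3293]
tool_rot: [0.086, 3.14, -0.0]
contact_force: [-0.4, -0.2, -7.4]
opening: 0.0496
grip_force: 83.4
```

>>> step_arm:
  commands:
    - [0, [0, 0, -4], 0]
    - [0, [0, 0, -12], 0]
    - [0, [0, 0, -22], 0]
    - [0, [0, 0, -34], 0]
    - [0, [0, 0, -44], 0]
    - [0, [0, 0, -52], 0]
    - [0, [0, 0, -56], 0]
    - [0, [0, 0, -57], 0]
    - [0, [0, 0, -57], 0]

```text
t: 8.85
tool_pos: [0.504, -0.1211, 0.3853]
tool_rot: [-0.086, -3.14, -0.0]
contact_force: [0.4, 0.2, -6.8]
opening: 0.0491
grip_force: 83.5
```

>>> step_arm:
  commands:
    - [0, [-1, 6, -2], -1]
    - [0, [-4, 18, -5], -2]
    - [0, [-8, 35, -9], -4]
    - [0, [-13, 59, -14], -6]
    - [0, [-19, 86, -18], -8]
    - [0, [-25, 115, -20], -10]
    - [0, [-32, 145, -20], -12]
    - [0, [-38, 174, -20], -14]
    - [0, [-45, 203, -20], -16]
    - [0, [-51, 231, -20], -17]
    - [0, [-56, 254, -20], -18]
    - [0, [-60, 272, -20], -18]

```text
t: 10.35
tool_pos: [0.579, 0.1493, 0.4058]
tool_rot: [-0.409, 3.115, 0.0]
contact_force: [0.2, -0.5, -5.9]
opening: 0.0489
grip_force: 83.8
```

>>> step_arm:
  commands:
    - [0, [-6, 10, 0], 0]
    - [0, [-10, 17, 0], 0]
    - [0, [-12, 21, 0], 0]
    - [0, [-13, 22, 0], 0]
    - [0, [-13, 22, 0], 0]
    - [0, [-13, 22, 0], 0]

```text
t: 11.1
tool_pos: [0.5859, 0.1714, 0.4057]
tool_rot: [0.405, -3.115, 0.0]
contact_force: [-0.6, -0.1, -7.0]
opening: 0.0489
grip_force: 83.8
```

Run:
```python
from h import *
import cv2,pickle
o=monitor.get_obs();print(o["tool_pos"],o["tool_rot"],o["contact_force"])
i=eyes.camera_info("wrist");im=eyes.get_image("wrist");pickle.dump(i,open("w4.pkl","wb"))
s=eyes.get_image("scene")
can=np.zeros((600,640,3),np.uint8);can[:330]=im[60:390];can[330:,:360]=cv2.resize(s[190:370,340:580],(360,270))
cv2.imwrite("pics/w4.png",can[:,:,::-1])
```

```text
[0.5859 0.1714 0.4057] [ 0.4051 -3.1153  0.0002] [-0.5525 -0.0667 -7.0441]
```

View pics/w4.png

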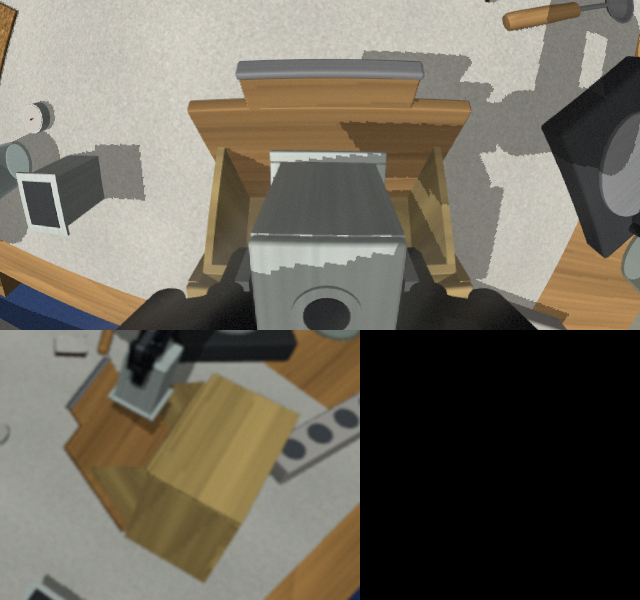

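The picture shows the mould's rim at (270–385,155), centred over the open hold. I'll shake it here.

>>> step_arm:
  commands:
    - [0, [0, 0, -40], 0]
    - [0, [0, 0, 0], 0]
    - [0, [0, 0, -40], 0]
    - [0, [0, 0, 0], 0]
    - [0, [0, 0, -40], 0]
    - [0, [0, 0, 0], 0]
    - [0, [0, 0, -40], 0]
    - [0, [0, 0, 0], 0]
    - [0, [0, 0, -40], 0]
    - [0, [0, 0, 0], 0]
    - [0, [0, 0, 0], 0]
    - [0, [0, 0, 0], 0]
  squeeze: 100

```text
t: 12.7
tool_pos: [0.5861, 0.1717, 0.4069]
tool_rot: [-0.406, 3.114, 0.0]
contact_force: [0.2, 0.1, -2.8]
opening: 0.0491
grip_force: 108.1
```

>>> step_arm:
  commands:
    - [0, [0, 0, -40], 0]
    - [0, [0, 0, 0], 0]
    - [0, [0, 0, -40], 0]
    - [0, [0, 0, 0], 0]
    - [0, [0, 0, -40], 0]
    - [0, [0, 0, 0], 0]
    - [0, [0, 0, -40], 0]
    - [0, [0, 0, 0], 0]
    - [0, [0, 0, 0], 0]
    - [0, [0, 0, 0], 0]
    - [0, [0, 0, 0], 0]
    - [0, [0, 0, 0], 0]

```text
t: 14.2
tool_pos: [0.5861, 0.1718, 0.407]
tool_rot: [-0.406, 3.114, 0.0]
contact_force: [-0.2, 0.2, -2.4]
opening: 0.0489
grip_force: 108.1
```

Run:
```python
from h import *
w=[]
import cv2
for k in range(6): eyes.get_image("scene") if k<5 else 0; w.append(monitor.get_obs()["contact_force"][2])
print(np.mean(w),w)
# shift to the mat with tool y parallel to the mat sides (mat edge ~ 77 deg)
print(tool([.556,-.331,.42]))
```

```text
-2.509199438451064 [np.float64(-3.289704155671046), np.float64(-2.1120809038258757), np.float64(-2.366078687460495), np.float64(-2.621914696819721), np.float64(-2.332709093464624), np.float64(-2.332709093464624)]
(array([ 157.7708, -478.3371,  -14.1719]), array([[-0.9666, -0.2564,  0.0001],
       [-0.2564,  0.9666,  0.    ],
       [-0.0001, -0.    , -1.    ]]))
```

>>> step_arm:
  commands:
    - [0, [6, -20, -10], 2]
    - [0, [20, -60, -14], 4]
    - [0, [36, -108, -14], 7]
    - [0, [52, -158, -14], 10]
    - [0, [69, -208, -14], 13]
    - [0, [85, -258, -14], 16]
    - [0, [102, -308, -14], 18]
    - [0, [118, -358, -14], 20]
    - [0, [134, -405, -14], 20]
    - [0, [146, -443, -14], 20]
    - [0, [154, -467, -14], 20]
    - [0, [158, -478, -14], 20]

```text
t: 15.95
tool_pos: [0.5552, -0.3322, 0.4199]
tool_rot: [0.144, 3.138, 0.0]
contact_force: [-0.0, -0.4, -2.7]
opening: 0.0489
grip_force: 107.8
```

>>> step_arm:
  commands:
    - [0, [0, 0, 20], 0]
    - [0, [0, 0, 60], 0]
    - [0, [0, 0, 105], 0]
    - [0, [0, 0, 145], 0]
    - [0, [0, 0, 165], 0]
    - [0, [0, 0, 175], 0]
    - [0, [0, 0, 180], 0]
    - [0, [0, 0, 180], 0]

```text
t: 16.95
tool_pos: [0.5561, -0.331, 0.2409]
tool_rot: [0.141, 3.137, -0.002]
contact_force: [0.2, -0.8, -2.5]
opening: 0.0494
grip_force: 107.9
```

Run:
```python
from h import *
import cv2
o=monitor.get_obs();print(o["tool_pos"],o["tool_rot"],o["contact_force"])
im=eyes.get_image("wrist");s=eyes.get_image("scene")
can=np.zeros((600,640,3),np.uint8);can[:330]=im[60:390];can[330:,:330]=cv2.resize(s[320:470,150:333],(330,270))
can[330:,340:640]=cv2.resize(s[190:350,400:560],(300,270))
cv2.imwrite("pics/w5.png",can[:,:,::-1])
```

```text
[ 0.5561 -0.331   0.2409] [ 0.141   3.1368 -0.0017] [ 0.2299 -0.8035 -2.4679]
```

View pics/w5.png

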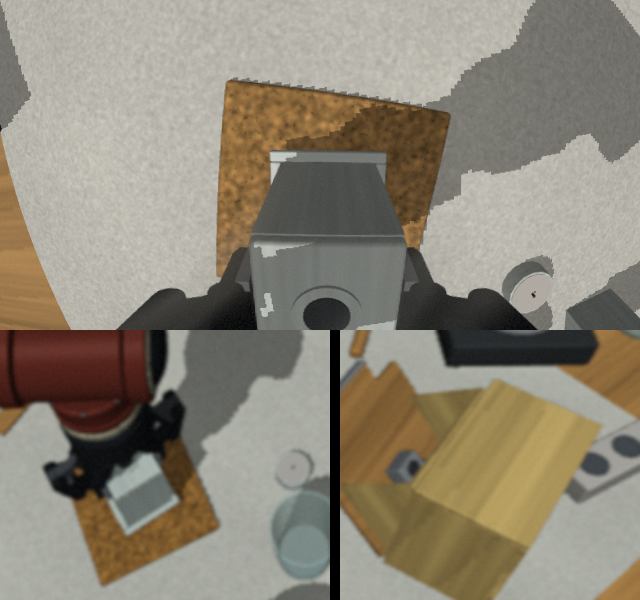

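The mould is centred over the mat, and a grey casting shows in the bin at (405,467). I'll lower it until it touches.

>>> step_arm:
  commands:
    - [0, [0, 0, 4], 0]
    - [0, [0, 0, 8], 0]
    - [0, [0, 0, 10], 0]
    - [0, [0, 0, 11], 0]
    - [0, [0, 0, 11], 0]

```text
t: 17.68
tool_pos: [0.5557, -0.3308, 0.2292]
tool_rot: [-0.141, -3.138, -0.0]
contact_force: [-2.8, 2.8, 2.1]
opening: 0.049
grip_force: 108.6
```

Contact: the force rose from -2.5 to +2.1. I'll release and rise.

>>> step_arm:
  commands:
    - [80, [0, 0, 0], 0]
    - [100, [0, 0, 0], 0]
    - [100, [0, 0, 0], 0]
    - [100, [0, 0, 0], 0]
    - [100, [0, 0, -10], 0]
    - [100, [0, 0, -50], 0]
    - [100, [0, 0, -110], 0]
    - [100, [0, 0, -170], 0]
    - [100, [0, 0, -170], 0]

```text
t: 18.8
tool_pos: [0.5566, -0.3314, 0.4081]
tool_rot: [0.14, 3.126, -0.013]
contact_force: [-0.8, -0.4, 0.2]
opening: 0.0856
grip_force: 0.0
```

Run:
```python
from h import *
import cv2
o=monitor.get_obs();print(o["tool_pos"],o["tool_rot"],o["contact_force"])
im=eyes.get_image("wrist");s=eyes.get_image("scene")
can=np.zeros((600,640,3),np.uint8);can[:330]=im[60:390];can[330:,:330]=cv2.resize(s[320:470,150:333],(330,270))
can[330:,340:640]=cv2.resize(s[190:350,400:560],(300,270))
cv2.imwrite("pics/w6.png",can[:,:,::-1])
u=np.array([np.cos(np.radians(15)),np.sin(np.radians(15))])
p=np.array([.646,.190])-.195*u;print(p,tool([*p,.36]))
```

```text
[ 0.5566 -0.3314  0.4081] [ 0.1405  3.1263 -0.0131] [-0.8471 -0.3775  0.1734]
[0.4576 0.1395] (array([139.9204, 459.6468,  39.4102]), array([[-0.996 ,  0.0898,  0.0022],
       [ 0.0897,  0.996 , -0.0017],
       [-0.0023, -0.0015, -1.    ]]))
```

View pics/w6.png

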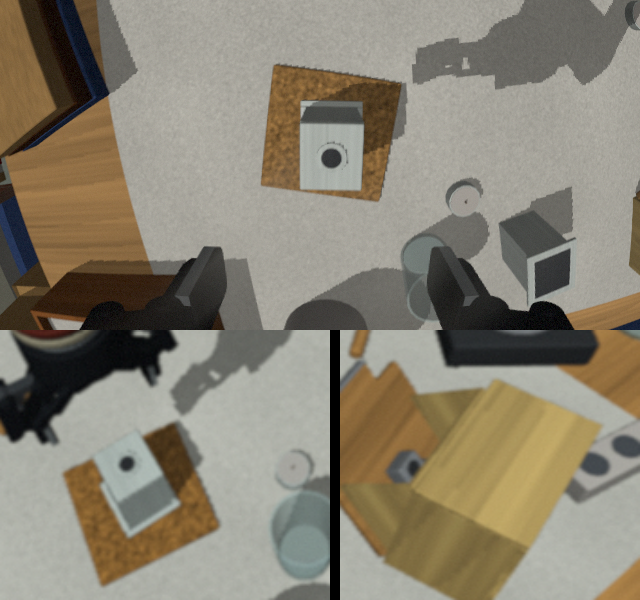

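The mould stands upright in the middle of the mat. Next I'll go in front of the bin door.

>>> step_arm:
  commands:
    - [100, [30, 40, -5], 0]
    - [0, [140, 460, -5], -20]
    - [0, [140, 460, -5], -20]
    - [0, [140, 460, -5], -20]
    - [0, [140, 460, -5], -20]
    - [0, [140, 460, -5], -20]
    - [0, [140, 460, -5], -20]
    - [0, [140, 460, -5], -20]
    - [0, [140, 460, -5], -20]
    - [0, [140, 460, -5], -20]
    - [0, [140, 460, -5], -20]

```text
t: 20.27
tool_pos: [0.4577, 0.1388, 0.4028]
tool_rot: [0.403, -3.114, 0.0]
contact_force: [1.0, -0.1, -0.1]
opening: -0.0
grip_force: 0.0
```

>>> step_arm:
  commands:
    - [0, [0, 0, 55], 0]
    - [0, [0, 0, 105], 0]
    - [0, [-20, 0, 105], 0]
    - [0, [-34, 0, 105], 0]
    - [0, [-44, 0, 100], 0]
    - [0, [-58, 0, 88], 0]
    - [0, [-77, 0, 75], 0]
    - [0, [-95, 0, 66], 0]
    - [0, [-113, 0, 58], 0]
    - [0, [-130, 0, 53], 0]
    - [0, [-145, 0, 49], 0]
    - [0, [-160, 0, 46], 0]

```text
t: 21.78
tool_pos: [0.6132, 0.1805, 0.3597]
tool_rot: [-0.405, 3.114, -0.001]
contact_force: [-1.1, -0.6, -0.8]
opening: 0.0
grip_force: 1.0
```

>>> step_arm:
  commands:
    - [0, [-8, 0, -1], 0]
    - [0, [-14, 0, -1], 0]
    - [0, [-14, 0, -1], 0]

```text
t: 22.15
tool_pos: [0.6254, 0.1841, 0.36]
tool_rot: [0.405, -3.112, 0.002]
contact_force: [-8.6, -3.0, 7.2]
opening: -0.0001
grip_force: 4.5
```

>>> step_arm:
  commands:
    - [0, [-4, 0, 0], 0]
    - [0, [-4, 0, 0], 0]

```text
t: 22.4
tool_pos: [0.6272, 0.1847, 0.36]
tool_rot: [0.404, -3.101, 0.005]
contact_force: [-23.0, -9.0, 13.4]
opening: -0.0001
grip_force: 12.6
```

Force of 25 N with only 2 mm of travel means the door is at its stop. I'll back away and check.

>>> step_arm:
  commands:
    - [0, [20, 0, 0], 0]
    - [0, [70, 0, 0], 0]
    - [0, [110, 0, -30], 0]
    - [0, [110, 0, -90], 0]
    - [0, [110, 0, -90], 0]
    - [0, [110, 0, -90], 0]

```text
t: 23.15
tool_pos: [0.5233, 0.1574, 0.4495]
tool_rot: [-0.406, 3.113, 0.0]
contact_force: [-0.2, -0.5, -1.0]
opening: -0.0
grip_force: 0.0
```

Run:
```python
from h import *
import cv2
o=monitor.get_obs();print(o["t"],o["tool_pos"],o["contact_force"])
im=eyes.get_image("wrist");s=eyes.get_image("scene")
can=np.zeros((600,640,3),np.uint8);can[:330]=im[60:390];can[330:,:330]=cv2.resize(s[320:470,150:333],(330,270))
can[330:,340:640]=cv2.resize(s[190:350,400:560],(300,270))
cv2.imwrite("pics/w7.png",can[:,:,::-1])
```

```text
23.15 [0.5233 0.1574 0.4495] [-0.2064 -0.4586 -0.9936]
```

View pics/w7.png

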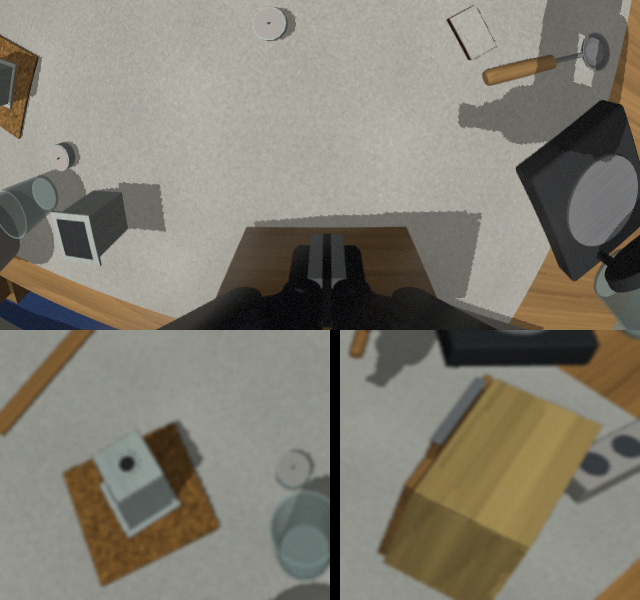

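The door lies flush with the housing at (430,470), the mould stands on the mat at (137,485), and the arm is clear of everything.

```bash
python3 -c "
from station import finish_job
print(finish_job())"
```

```text
the job is handed in; nothing more can be done
None
```

The job is handed in at about 23 s of the 72 s allowed (no verdict was returned): the mould was shaken until it weighed as empty, so all three castings should be in the bin (I saw only one in there), and it now stands mouth-down in the middle of the mat with the bin pushed shut to its stop.

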